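# Pry open a sample box and present the notched sample plate label up

## Task

Take the scraper by its handle, lever up the cover of the grey sample box with the blade at the recess in its rim and swing the cover well past upright so that it stays open, then lay the scraper on the bench away from the box. Find the frosted label end of the metal sample plate inside (the end with the small notch in its upper corner), grip the plate by the other, plain end with the label area left uncovered, lift it out and finish still holding it clear of everything about 25 cm above the bench, tipped so that the label side faces upward at about 45 degrees or flatter. Do not disturb the film cutter, round lid and small wood block lying about.

Things in the scene. Friction and masses are not known exactly. Their poses are not given: they have to be found in the camera images.
- box: Grey sheet-metal sample box, 146 x 146 mm and 58 mm high, open inside (136 x 136 mm, walls and floor 5 mm), fixed to the bench. Origin: centre of its underside; z up; its y axis points from the hinge side to the pry side. The flat cover, 5 mm thick, lies on its rim (underside 58 mm above the bench) and juts 6 mm out over the pry (+y) side.
- cover_hinge (a point): Middle of the cover's hinge line, which runs along the box's x axis at its -y rim: box frame (0, -76, 58) mm. Fixed.
- pry_recess (a point): Mouth of the pry recess on the outer face of the box's +y wall, box frame (0, 73, 53) mm: the wall's top is cut down 10 mm over a width of 60 mm in the middle (opening from 48 to 58 mm above the bench), so that a blade held level can pass under the cover into the box, along the box's -y.
- cover_edge (a point): Middle of the underside of the cover's free edge, 155 mm from the hinge line; moves with the cover.
- cover (a joint): Opening of the cover in rad: 0 closed, pi/2 upright, 2.2 laid back against its stop. It turns up about the box's +x axis (the +y edge rises). The hinge is stiff (0.11 N m of friction; cover 0.10 kg) and the cover stays where it is left. From closed it takes about 1.5 N under its free edge.
- holder: Black block 60 x 31 mm, 16 mm high, fixed on the box floor (its underside is 5 mm above the bench), turned to any angle about the vertical. A slot 7 mm wide and 12 mm deep runs along its x axis and holds the plate. Origin: centre of its underside.
- plate: Metal plate 80 (its x) x 5 (y) x 44 mm (z), 40 g, standing on a long edge in the holder's slot: lower edge 9, top edge 53 mm above the bench, holder top 21. Origin: middle of the lower edge. The +x end (x 11 to 40) is the frosted label end: matt label field on its +y face, notch 8 x 8 mm in its upper corner. The -x end is plain. The label faces the plate's +y.
- frosted_end (a point): Centre of the frosted label end, plate frame (26, 0, 20) mm.
- plain_end (a point): Centre of the plain end, plate frame (-26, 0, 22) mm.
- scraper: Scraper lying flat on the bench, 165 mm long, 70 g. Origin: underside, below the handle, z up, x towards the blade. Wooden handle from x = -75 to +15 mm, 22 mm wide, 18 mm high; steel blade 25 mm wide and 2.4 mm thick to x = +90 mm, its mid-plane 9 mm above the underside.
- scraper_grip (a point): On the handle near the scraper's balance point, frame (-15, 0, 9) mm.
- blade_tip (a point): Middle of the blade's straight end, frame (90, 0, 9) mm.
- film_cutter: Slim blue film cutter lying flat, 25 x 136 mm, 21 mm high. Bystander. Origin: centre of its underside.
- pot_lid: Pale round lid, 85 mm across, 16 mm high. Bystander. Origin: centre of its underside.
- wood_block: Pine block lying flat, 44 x 100 mm, 19 mm high. Bystander. Origin: centre of its underside.

How it is judged:
By the outcome, as a careful person would: the job done as asked, in the order asked, and still so for the second after the job is handed in, while the arm keeps its last pose, push and grip.
It also fails if it takes over 72 s, if anything falls off the work surface, if the arm or the gripper's body presses on something with over 40 N, if the wrist force passes 120 N, or if a joint passes its speed limit or range.

## Robot

A 7-joint arm with a two-finger parallel gripper is mounted at the origin on a cart in front of the work surface, level with it; the furniture and walls round the work are solid. World frame = base frame: x ahead of the robot, y to its left, z up, the work surface at z = 0. Lengths are in m, angles in rad, forces in N, time in s.
With the tool pointing down it reaches from about 0.4 to 0.85 m from the base axis. Payload 10.4 kg.
Tool frame: the origin (TCP) lies between the finger pads; the fingertips stand 14 mm ahead of it and the grasp point (between the pads) lies 5 mm behind it (r.finger_overhang is the distance from the TCP to the fingertips, in m); y points along the fingers, x is the direction in which the jaws open and shut, and the axes are right-handed (so a half turn about y gives the same grasp; the last joint's range is limited). The gripper opens to 87 mm and grips with 3 to 60 N. Pads are 19 mm wide; open, the fingers measure 117 mm over their backs; the gripper's body (75 mm by 190 mm) begins 51 mm behind the grasp point.
Start: joints at [-1.328, 0.332, -0.065, 1.46, 0.022, 1.35, -0.088], TCP at [0.164, 0.603, 0.237] pointing down, gripper open.
Joint ranges: [-2.6, 2.6], [-0.5, 2.12], [-1.47, 1.34], [0.16, 2.42], [-1.27, 4.41], [0.06, 2.06], [-2.6, 2.6]. Speed limits (rad/s): [2.22, 2.22, 2.79, 2.79, 3.14, 3.14, 3.14].

## Interface

Orientations are given as a unit quaternion [w, x, y, z].
In Python, from station import monitor, viewer, r gives the robot as it stands.
- The arm moves only by the tool arm_command, never from a script. Its argument "plan" is a list of rows, each a list of 2 entries, a list of its own where there are three numbers: the shift along the tool's x, y, z in m, then the turn, a rotation vector about the tool's x, y, z in rad. A call has 1 to 20 rows; each row is the pose to reach, as a shift and turn from the pose commanded when the call began, along the tool's axes at that moment; what a row does not reach only later rows make up. A row lasts 1/8 s, in which the tool goes at most 62.5 mm and 10.7 degrees, less where a joint would pass 70% of its speed; a pose out of reach is approached as far as the arm can. A call with a gripper value outside its range is refused whole. "claw" is the opening, from -1 (shut) to 1 (fully open), set as the call begins (left out, the last holds). The fingers move at their own pace and stop on an object; "force" is the grip in N (left out, the last holds). Time passes only in rows, so rows that repeat a pose let the fingers close. It gives the time, the measured TCP pose, the force and the opening at its end, in the units of the state.
- monitor.observe(): the state, without advancing time (a new reading comes with each control period).
- viewer.camera(name): name is "side" or "top"; returns a dict with "image" (400x640x3 uint8, red, green, blue), "camera_matrix" (3x3 intrinsics, pixels), "world_from_camera" (4x4, takes a point from camera to world coordinates). Camera axes: x right, y down, z forward; pixel columns grow to the right and rows downward; lengths in m; the calibration is good to about 2 mm. A picture is of the moment at which its call begins. There is no depth.
- r.sign_off(): hands the job in, once; it reports no verdict.
The state is a dict: "time_s": time; "q": joint angles; "joint_velocities": joint speeds; "joint_efforts": joint torques, N m; "ee_pos": TCP position; "eef_rot": TCP orientation; "ft_force": force on the tool from outside, world axes, zero at the start; "ft_torque": the same for the moment, N m; "opening": finger opening in m.
Only numpy, scipy, OpenCV 4.12 (cv2) and the standard library are available. Lean on these libraries where they do the work, as an engineer would, in place of code of your own. Each camera call takes 0.05 s, during which the arm holds its last target.

## Working session

There is one attempt and no reset: what is moved stays moved. The work goes in short steps, Python scripts to look and compute and a tool call to move; the robot and the scene stay as the last step left them, time stands still between calls to the robot, and variables do not carry over. Pictures are saved under pics/ and viewed, and the job is handed in when it is done.

Besides the shell and the picture viewer there is one more tool, called after "Request:" by a JSON object that holds its "name" and its "arguments", one argument or row to a line. arm_command: Moves the arm, as the interface text tells. Its arguments: {"type":"object","properties":{"plan":{"type":"array"},"claw":{"type":"number"},"force":{"type":"number"}},"required":["plan"]}

```bash
ls; mkdir -p pics; python3 - <<'E'
from station import monitor, viewer, r
import cv2,numpy as np
s=monitor.observe()
for k,v in s.items(): print(k,np.round(v,4))
for n in("side","top"):
    c=viewer.camera(n); cv2.imwrite(f"pics/{n}0.png",c["image"][:,:,::-1]); print(n,c["camera_matrix"],np.round(c["world_from_camera"],4))
E
```

```text
pics
time_s 0.0
q [-1.3276  0.3329 -0.0647  1.461   0.0216  1.3499 -0.0885]
joint_velocities [ 0.0007  0.0005 -0.0002 -0.0015  0.001  -0.0005  0.0009]
joint_efforts [-4.00000e-04 -6.23263e+01  2.43000e-02 -3.89900e+01 -6.15000e-02
  3.98000e-02  1.00000e-04]
ee_pos [0.1641 0.6027 0.2357]
eef_rot [-0.5615  0.5622  0.4289 -0.4297]
ft_force [-0.8267 -0.6221  0.9343]
ft_torque [-0.     -0.0529 -0.0126]
opening 0.0867
side [[414.12062846   0.         323.6274272 ]
 [  0.         414.12062846 197.51381496]
 [  0.           0.           1.        ]] [[ 0.9948  0.0689 -0.0749  0.5714]
 [ 0.0995 -0.5027  0.8587 -1.0337]
 [ 0.0215 -0.8617 -0.507   0.6996]
 [ 0.      0.      0.      1.    ]]
top [[462.22064453   0.         319.7238904 ]
 [  0.         462.22064453 196.17851827]
 [  0.           0.           1.        ]] [[-0.0283 -0.9943  0.1023  0.3714]
 [-0.9995  0.027  -0.0136  0.0127]
 [ 0.0108 -0.1027 -0.9947  1.3919]
 [ 0.      0.      0.      1.    ]]
```

View pics/side0.png

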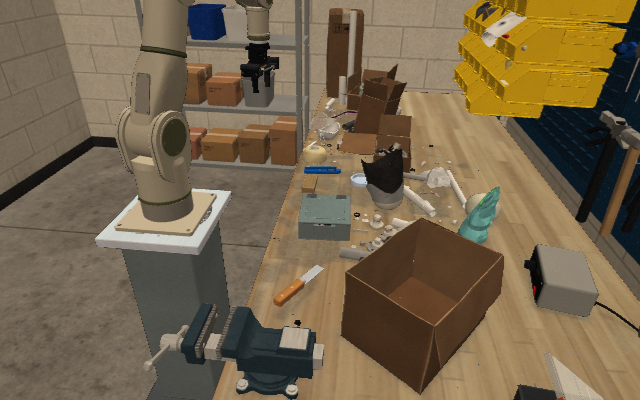

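View pics/top0.png

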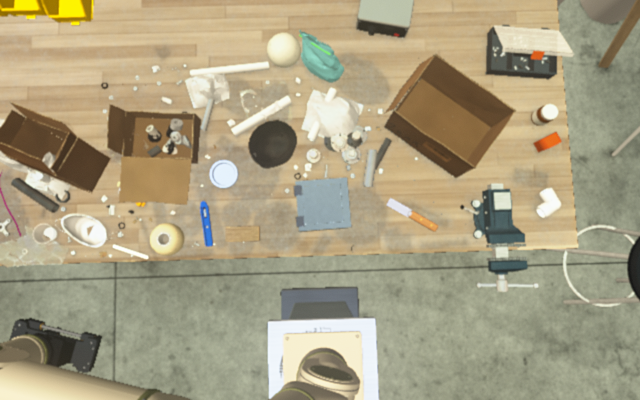

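```bash
cat > h.py <<'E'
import cv2,numpy as np
def ray(c,uv,z):
    K=c["camera_matrix"];T=c["world_from_camera"]
    d=T[:3,:3]@np.linalg.inv(K)@np.array([uv[0],uv[1],1.]);o=T[:3,3]
    return o+d*(z-o[2])/d[2]
def proj(c,P):
    T=c["world_from_camera"];p=T[:3,:3].T@(np.array(P)-T[:3,3]);q=c["camera_matrix"]@p;return q[:2]/q[2]
def crop(c,name,u0,v0,w,h,s):
    im=c["image"][v0:v0+h,u0:u0+w,::-1]
    cv2.imwrite("pics/"+name,cv2.resize(im,None,fx=s,fy=s,interpolation=cv2.INTER_CUBIC))
E
python3 - <<'E'
from station import monitor, viewer, r
from h import *
c=viewer.camera("side");crop(c,"s1.png",260,150,130,160,3.7) if 0 else crop(c,"s1.png",260,150,150,160,3.7)
c=viewer.camera("top");crop(c,"t1.png",280,160,170,80,4.6)
E
```

```text
(no output)
```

View pics/s1.png

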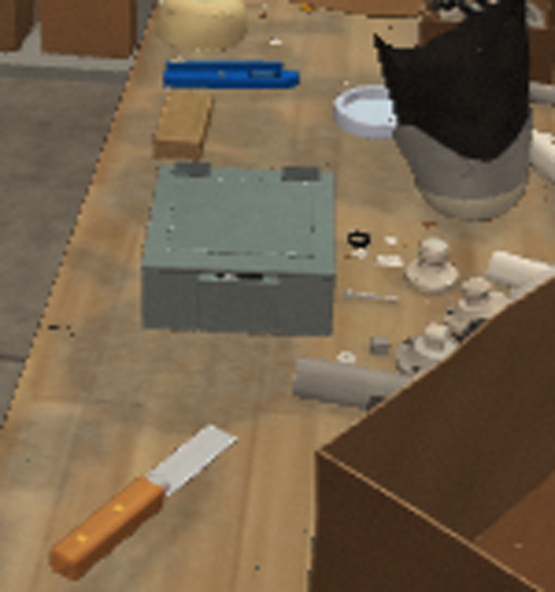

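View pics/t1.png

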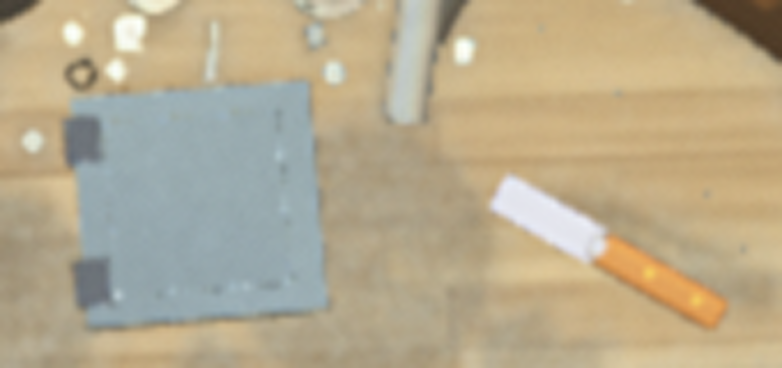

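```bash
python3 - <<'E'
from station import monitor, viewer, r
from h import *
c=viewer.camera("top");im=c["image"]
hsv=cv2.cvtColor(im,cv2.COLOR_RGB2HSV)
def reg(m,u0,v0,u1,v1):
    o=np.zeros_like(m);o[v0:v1,u0:u1]=m[v0:v1,u0:u1];return o
print(hsv[205,320],hsv[215,425],hsv[206,397],hsv[230,397])
def biggest(m):
    cs,_=cv2.findContours(m,cv2.RETR_EXTERNAL,cv2.CHAIN_APPROX_NONE);return max(cs,key=cv2.contourArea)
m=reg(cv2.inRange(hsv,(85,20,90),(115,120,255)),285,170,360,240)
b=cv2.boxPoints(cv2.minAreaRect(biggest(m)));print("cover");print(np.round([ray(c,p,.063) for p in b],4))
m=reg(cv2.inRange(hsv,(5,130,120),(20,255,255)),380,190,450,240)
q=biggest(m);W=np.array([ray(c,p[0],.014)[:2] for p in q],np.float32)*1000;rc=cv2.minAreaRect(W);print("handle",rc, cv2.boxPoints(rc))
m=reg(cv2.inRange(hsv,(100,0,190),(179,60,255)),380,190,415,225)
q=biggest(m);W=np.array([ray(c,p[0],.009)[:2] for p in q],np.float32)*1000;rc=cv2.minAreaRect(W);print("blade",rc,cv2.boxPoints(rc))
c2=viewer.camera("side");h2=cv2.cvtColor(c2["image"],cv2.COLOR_RGB2HSV)
m=reg(cv2.inRange(h2,(5,150,90),(20,255,255)),265,260,330,310)
q=biggest(m);W=np.array([ray(c2,p[0],.009)[:2] for p in q],np.float32)*1000;print("handle side",cv2.minAreaRect(W))
# side cover corners (crop px /3.7)
for n,(u,v,z) in dict(fl=(142,266,.063),fr=(335,272,.063),br=(333,172,.063),bl=(160,167,.063),frb=(333,333,0),flb=(142,328,0),rl=(200,276,.056),rr=(280,281,.056)).items():
    print(n,np.round(ray(c2,(260+(u-1.5)/3.7,150+(v-1.5)/3.7),z),4))
E
```

```text
[ 99  35 175] [ 21  66 192] [113  10 236] [ 20  69 180]
cover
[[ 0.5525  0.0686  0.063 ]
 [ 0.5602 -0.0846  0.063 ]
 [ 0.4181 -0.0905  0.063 ]
 [ 0.4107  0.061   0.063 ]]
handle ((429.52301025390625, -314.39849853515625), (85.70299530029297, 22.02029800415039), 58.04805374145508) [[ 397.50363 -344.931  ]
 [ 416.1877  -356.58432]
 [ 461.5424  -283.866  ]
 [ 442.8583  -272.21268]]
blade ((474.02191162109375, -243.216552734375), (74.89389038085938, 24.501134872436523), 58.41902542114258) [[ 443.97455 -268.70197]
 [ 464.8471  -281.5333 ]
 [ 504.06927 -217.73114]
 [ 483.19672 -204.89981]]
handle side ((431.3870544433594, -313.49114990234375), (97.57621002197266, 29.43921661376953), 58.64200210571289)
fl [ 0.4202 -0.0947  0.063 ]
fr [ 0.5634 -0.0837  0.063 ]
br [0.5552 0.0639 0.063 ]
bl [0.4125 0.0525 0.063 ]
frb [ 0.5648 -0.0739  0.    ]
flb [ 0.4183 -0.0864  0.    ]
rl [ 0.4634 -0.0919  0.056 ]
rr [ 0.5231 -0.0907  0.056 ]
```

```bash
cat >> h.py <<'E'
from scipy.spatial.transform import Rotation as Ro
def pose(s):
    q=np.array(s["eef_rot"]);return np.array(s["ee_pos"]),Ro.from_quat(q[[1,2,3,0]])
def target(zdir,ydir):
    # tool axes: y approach, z given
    y=np.array(ydir,float);y/=np.linalg.norm(y);z=np.array(zdir,float);z-=y*(z@y);z/=np.linalg.norm(z)
    return Ro.from_matrix(np.c_[np.cross(y,z),y,z])
def delta(s,P,R):
    p,R0=pose(s);return np.round(R0.inv().apply(np.array(P)-p),4),np.round((R0.inv()*R).as_rotvec(),4)
E
python3 - <<'E'
from station import monitor
from h import *
s=monitor.observe();p,R=pose(s);print(p,np.round(R.as_matrix(),3), s["time_s"])
d=np.array([.528,.849,0])
for sg in(1,-1):
    T=target(sg*d,(0,0,-1));print(sg,delta(s,(.438,-.301,.12),T))
E
```

```text
[0.16414817 0.60294986 0.23630141] [[ 0.263 -0.    -0.965]
 [ 0.965 -0.     0.263]
 [-0.    -1.    -0.   ]] 0.3
1 (array([-0.8002,  0.1166, -0.5017]), array([ 4.0000e-04,  1.8613e+00, -3.0000e-04]))
-1 (array([-0.8002,  0.1166, -0.5017]), array([-3.0000e-04, -1.2802e+00, -4.0000e-04]))
```

```bash
python3 - <<'E'
from station import monitor
from h import *
s=monitor.observe()
T=target([.528,.849,0],(0,0,-1))
for P in [(.42,.38,.27),(.52,.1,.27),(.5,-.15,.25),(.438,-.301,.15)]:
    print(delta(s,P,T))
E
```

```text
(array([-0.1479, -0.0336, -0.3054]), array([ 4.0000e-04,  1.8613e+00, -3.0000e-04]))
(array([-0.3918, -0.0335, -0.4755]), array([ 4.0000e-04,  1.8613e+00, -3.0000e-04]))
(array([-0.6383, -0.0134, -0.5219]), array([ 4.0000e-04,  1.8613e+00, -3.0000e-04]))
(array([-0.8002,  0.0866, -0.5017]), array([ 4.0000e-04,  1.8613e+00, -3.0000e-04]))
```

Request:
{"name": "arm_command", "arguments": {
  "plan": [
    [[-0.03, -0.02, -0.05], [0, 0.1, 0]],
    [[-0.06, -0.03, -0.1], [0, 0.25, 0]],
    [[-0.09, -0.034, -0.16], [0, 0.4, 0]],
    [[-0.12, -0.034, -0.22], [0, 0.5, 0]],
    [[-0.148, -0.034, -0.28], [0, 0.65, 0]],
    [[-0.18, -0.034, -0.33], [0, 0.8, 0]],
    [[-0.22, -0.034, -0.37], [0, 0.9, 0]],
    [[-0.27, -0.034, -0.4], [0, 1.0, 0]],
    [[-0.32, -0.034, -0.43], [0, 1.1, 0]],
    [[-0.37, -0.034, -0.46], [0, 1.2, 0]],
    [[-0.42, -0.034, -0.48], [0, 1.3, 0]],
    [[-0.47, -0.03, -0.5], [0, 1.4, 0]],
    [[-0.52, -0.02, -0.51], [0, 1.5, 0]],
    [[-0.57, -0.02, -0.52], [0, 1.6, 0]],
    [[-0.63, -0.015, -0.52], [0, 1.7, 0]],
    [[-0.69, 0.02, -0.52], [0, 1.8, 0]],
    [[-0.74, 0.05, -0.51], [0, 1.86, 0]],
    [[-0.8, 0.087, -0.502], [0, 1.86, 0]],
    [[-0.8, 0.087, -0.502], [0, 1.86, 0]]
  ],
  "claw": 0,
  "force": 50
}}

```text
time_s: 2.68
ee_pos: [0.4351, -0.3036, 0.1478]
eef_rot: [-0.679, 0.68, -0.197, 0.195]
ft_force: [-0.2, -0.2, 0.1]
opening: 0.0435
```

```bash
python3 - <<'E'
from station import monitor, viewer
from h import *
s=monitor.observe();print(np.round(pose(s)[0],4),np.round(pose(s)[1].as_matrix(),3))
T=target([.528,.849,0],(0,0,-1))
print(delta(s,(.438,-.301,.016),T))
c=viewer.camera("top");crop(c,"t2.png",370,170,110,80,6)
c=viewer.camera("side");crop(c,"s2.png",230,190,130,120,5)
E
```

```text
[ 0.4351 -0.3036  0.1478] [[ 0.847 -0.003  0.532]
 [-0.532 -0.     0.847]
 [-0.002 -1.    -0.002]]
(array([0.0014, 0.1318, 0.004 ]), array([ 0.0017, -0.0042, -0.0024]))
```

View pics/s2.png

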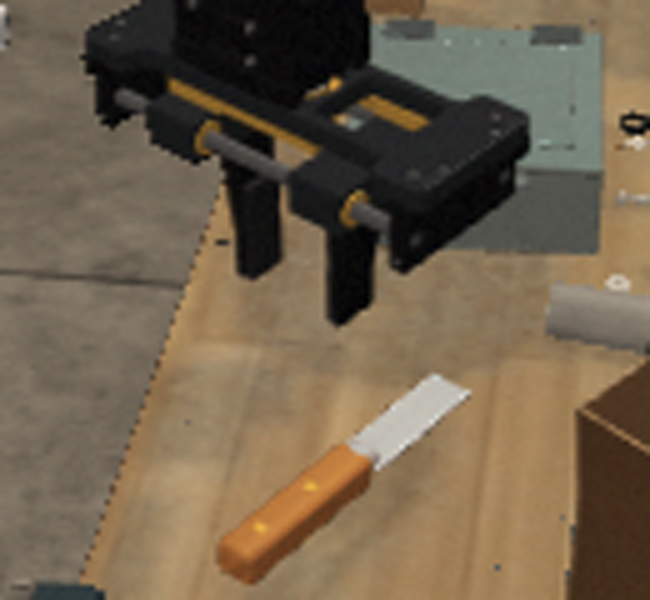

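```bash
python3 - <<'E'
from station import monitor, viewer
from h import *
c=viewer.camera("top");crop(c,"t3.png",360,50,170,200,3)
c2=viewer.camera("side")
for uv in [(343,322),(422,387),(347,322)]: print("side base",ray(c2,uv,0))
for z in (0,.1,.15,.2): print(z,"side top",ray(c2,(343,284),z),"top",ray(c,(473,174),z),ray(c,(387,125),z))
E
```

```text
side base [ 5.64330579e-01 -3.82403982e-01 -1.11022302e-16]
side base [ 0.72195292 -0.52450344  0.        ]
side base [ 0.57311827 -0.38134792  0.        ]
0 side top [ 0.55707108 -0.26027621  0.        ] top [ 0.56990247 -0.47615259  0.        ] [ 0.72932503 -0.21980775  0.        ]
0.1 side top [ 0.55911361 -0.37083149  0.1       ] top [ 0.5556391  -0.44103082  0.1       ] [ 0.70360774 -0.20310341  0.1       ]
0.15 side top [ 0.56013487 -0.42610913  0.15      ] top [ 0.54850741 -0.42346994  0.15      ] [ 0.69074909 -0.19475124  0.15      ]
0.2 side top [ 0.56115613 -0.48138677  0.2       ] top [ 0.54137572 -0.40590906  0.2       ] [ 0.67789044 -0.18639907  0.2       ]
```

View pics/t3.png

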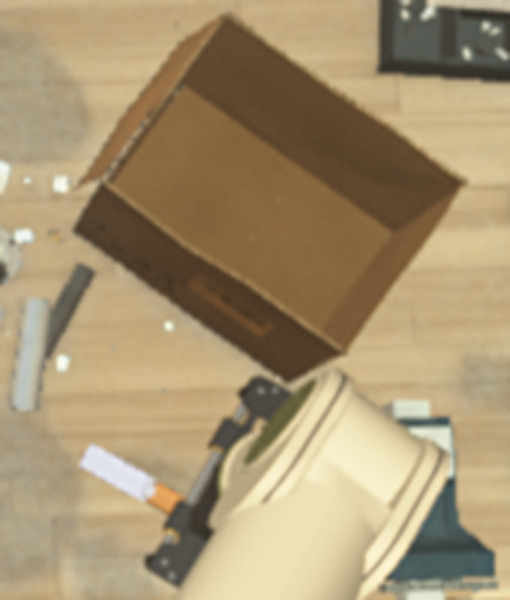

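Request:
{"name": "arm_command", "arguments": {
  "plan": [
    [[0.0015, 0.05, 0.003], [0, -0.004, 0]],
    [[0.0015, 0.1, 0.003], [0, -0.004, 0]],
    [[0.0015, 0.12, 0.003], [0, -0.004, 0]],
    [[0.0015, 0.13, 0.003], [0, -0.004, 0]],
    [[0.0015, 0.13, 0.003], [0, -0.004, 0]],
    [[0.0015, 0.13, 0.003], [0, -0.004, 0]]
  ]
}}

```text
time_s: 3.62
ee_pos: [0.4422, -0.2993, 0.0209]
eef_rot: [0.68, -0.68, 0.192, -0.193]
ft_force: [-0.1, -0.2, 0.1]
opening: 0.0435
```

```bash
python3 - <<'E'
from station import monitor, viewer
from h import *
s=monitor.observe();print(np.round(pose(s)[0],4),s["ft_force"])
c=viewer.camera("side");crop(c,"s3.png",230,190,130,120,5)
E
```

```text
[ 0.4422 -0.2993  0.0209] [-0.11102802 -0.23380501  0.0790934 ]
```

View pics/s3.png

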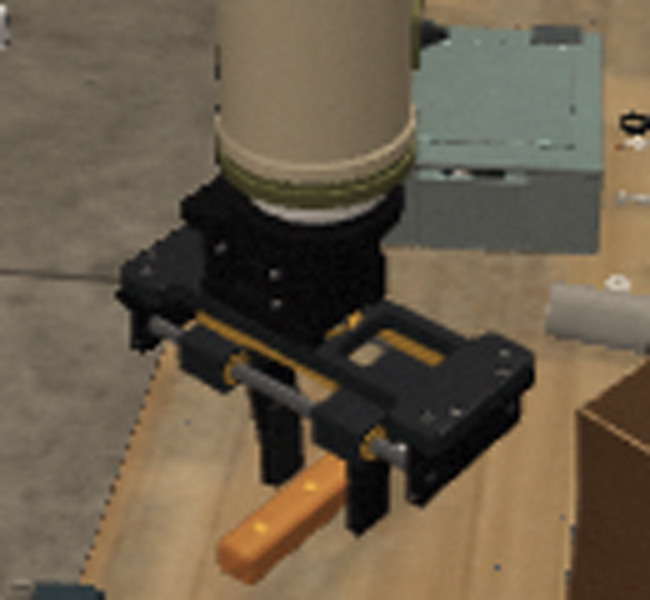

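Request:
{"name": "arm_command", "arguments": {
  "plan": [
    [[-0.002, 0.004, -0.002], [0, 0, 0]],
    [[-0.002, 0.004, -0.002], [0, 0, 0]],
    [[-0.002, 0.004, -0.002], [0, 0, 0]]
  ]
}}

```text
time_s: 4.05
ee_pos: [0.4385, -0.2996, 0.0156]
eef_rot: [0.68, -0.68, 0.192, -0.192]
ft_force: [-0.2, 0.4, -1.0]
opening: 0.0435
```

Request:
{"name": "arm_command", "arguments": {
  "plan": [
    [[0, 0, 0], [0, 0, 0]],
    [[0, 0, 0], [0, 0, 0]],
    [[0, 0, 0], [0, 0, 0]],
    [[0, 0, 0], [0, 0, 0]],
    [[0, 0, 0], [0, 0, 0]],
    [[0, 0, 0], [0, 0, 0]]
  ],
  "claw": -1,
  "force": 58
}}

```text
time_s: 4.8
ee_pos: [0.4385, -0.2996, 0.0155]
eef_rot: [0.68, -0.68, 0.192, -0.192]
ft_force: [0.3, -0.3, 0.8]
opening: 0.0215
```

```bash
python3 - <<'E'
from station import monitor, viewer
from h import *
s=monitor.observe();p,R=pose(s);print(np.round(p,4),s["ft_force"],s["opening"],np.round(R.as_matrix(),3))
yb=np.array([.056,-.998,0]);yb/=np.linalg.norm(yb)
T=target(-yb,(0,0,-1))
print(delta(s,(p[0],p[1],.17),T))
E
```

```text
[ 0.4385 -0.2996  0.0155] [ 0.28320928 -0.31765949  0.80655191] 0.02152173453256249 [[ 0.852  0.     0.524]
 [-0.524  0.     0.852]
 [ 0.    -1.     0.   ]]
(array([ 0.    , -0.1545,  0.    ]), array([-1.00e-04, -6.07e-01,  0.00e+00]))
```

Request:
{"name": "arm_command", "arguments": {
  "plan": [
    [[0, -0.03, 0], [0, 0, 0]],
    [[0, -0.07, 0], [0, -0.1, 0]],
    [[0.002, -0.08, 0.01], [0, -0.28, 0]],
    [[0.005, -0.08, 0.03], [0, -0.45, 0]],
    [[0.007, -0.08, 0.06], [0, -0.607, 0]],
    [[0.009, -0.08, 0.085], [0, -0.607, 0]],
    [[0.009, -0.08, 0.099], [0, -0.607, 0]],
    [[0.009, -0.08, 0.099], [0, -0.607, 0]],
    [[0.009, -0.08, 0.099], [0, -0.607, 0]]
  ]
}}

```text
time_s: 5.92
ee_pos: [0.4973, -0.221, 0.0955]
eef_rot: [-0.707, 0.707, 0.019, -0.019]
ft_force: [-0.1, -1.1, -0.2]
opening: 0.0219
```

```bash
python3 - <<'E'
from station import monitor, viewer
from h import *
s=monitor.observe();p,R=pose(s);print(np.round(p,4),s["opening"],np.round(R.as_matrix(),3))
c2=viewer.camera("side");crop(c2,"s4.png",250,170,130,120,5)
c=viewer.camera("top");crop(c,"t4.png",280,160,160,110,5)
np.savez("c.npz")
tip=p+R.apply([0,.0065,.103]);print("tip pred",tip,proj(c,tip),proj(c2,tip))
E
```

```text
[ 0.4973 -0.221   0.0955] 0.021865611196248625 [[ 0.999 -0.    -0.055]
 [ 0.055 -0.     0.999]
 [-0.    -1.    -0.   ]]
tip pred [ 0.49164792 -0.11815659  0.0889605 ] [359.72308237 199.92884798] [323.13234184 220.21158313]
```

View pics/s4.png

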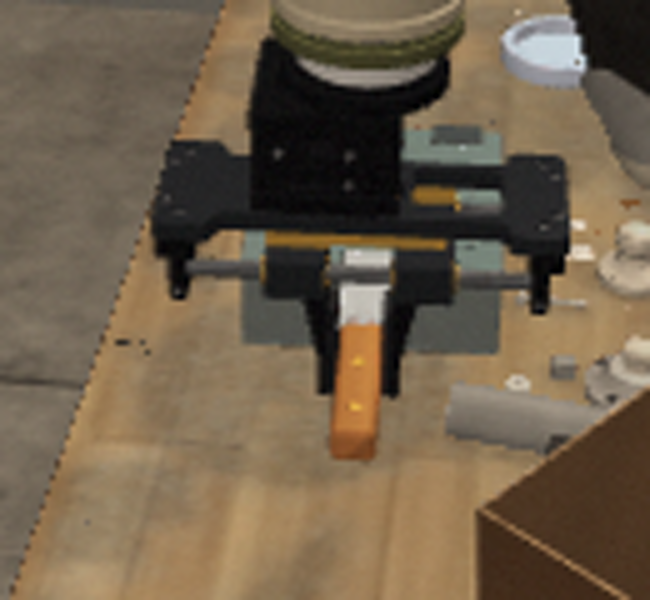

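View pics/t4.png

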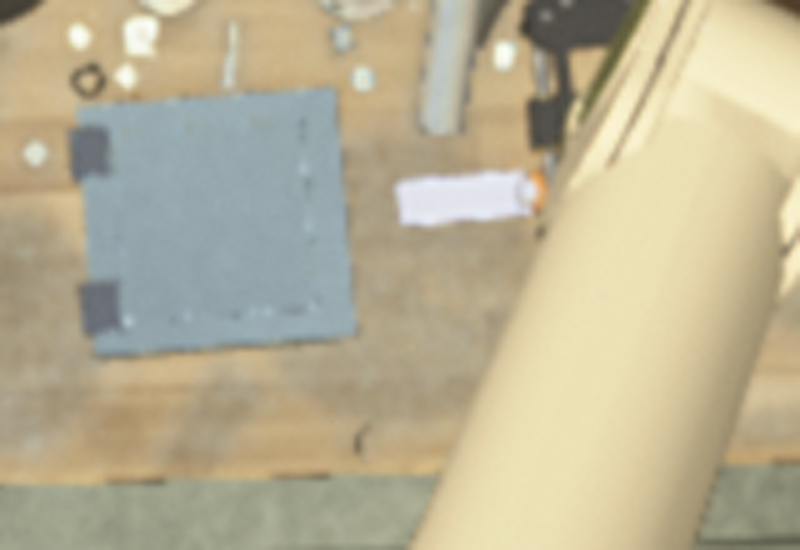

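Request:
{"name": "arm_command", "arguments": {
  "plan": [
    [[0, 0.02, 0], [0, 0, 0]],
    [[0, 0.034, 0], [0, 0, 0]],
    [[0, 0.034, 0], [0, 0, 0]],
    [[0, 0.034, 0], [0, 0, 0]]
  ]
}}

```text
time_s: 6.52
ee_pos: [0.4981, -0.2203, 0.0619]
eef_rot: [-0.707, 0.707, 0.02, -0.02]
ft_force: [0.6, -0.7, -0.5]
opening: 0.0213
```

```bash
python3 - <<'E'
from station import monitor, viewer
from h import *
s=monitor.observe();p,R=pose(s);print(np.round(p,4),s["opening"],np.round(R.as_matrix(),3))
c2=viewer.camera("side");crop(c2,"s5.png",270,190,90,90,6.6)
c=viewer.camera("top")
tip=p+R.apply([0,.0065,.103]);print("tip pred",tip,proj(c,tip),proj(c2,tip))
e=p+R.apply([0,.0155,-.0618]);print("handle end bottom",(proj(c2,e)-[270,190])*6.6)
e=p+R.apply([0,-.0025,-.0618]);print("handle end top",(proj(c2,e)-[270,190])*6.6)
E
```

```text
[ 0.4981 -0.2203  0.0619] 0.02129562737744687 [[ 0.998  0.    -0.056]
 [ 0.056 -0.     0.998]
 [ 0.    -1.    -0.   ]]
tip pred [ 0.49240345 -0.11745992  0.05538833] [358.35561881 200.76921359] [323.17682251 230.44810198]
handle end bottom [329.82341215 550.9198547 ]
handle end top [330.66934726 512.03434144]
```

View pics/s5.png

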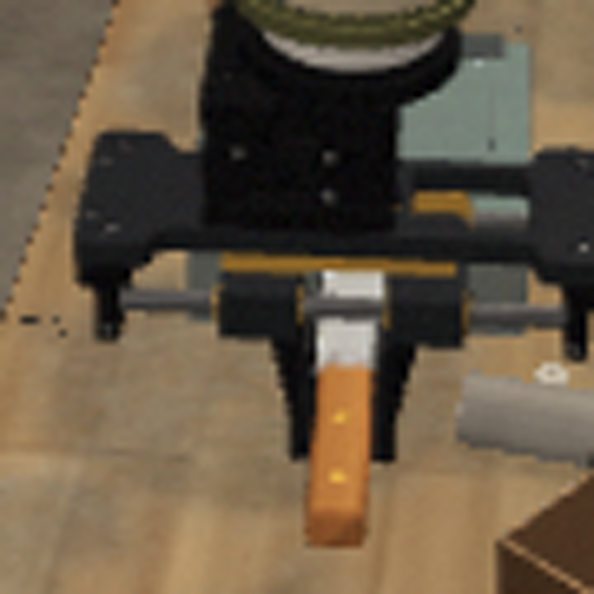

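Request:
{"name": "arm_command", "arguments": {
  "plan": [
    [[0, 0, 0.02], [0, 0, 0]],
    [[0, 0, 0.03], [0, 0, 0]],
    [[0, 0, 0.037], [0, 0, 0]],
    [[0, 0, 0.042], [0, 0, 0]],
    [[0, 0, 0.047], [0, 0, 0]],
    [[0, 0, 0.047], [0, 0, 0]]
  ]
}}

```text
time_s: 7.38
ee_pos: [0.4954, -0.1728, 0.0615]
eef_rot: [0.707, -0.707, -0.02, 0.02]
ft_force: [-0.9, 0.5, -0.2]
opening: 0.0217
```

```bash
python3 - <<'E'
from station import monitor, viewer
from h import *
s=monitor.observe();p,R=pose(s);print(np.round(p,4),s["opening"],s["ft_force"])
c2=viewer.camera("side");crop(c2,"s6.png",270,170,90,90,6.6)
c=viewer.camera("top");crop(c,"t6.png",280,160,160,110,5)
E
```

```text
[ 0.4954 -0.1728  0.0615] 0.021679521244022684 [-0.94367108  0.50102763 -0.24007764]
```

View pics/t6.png

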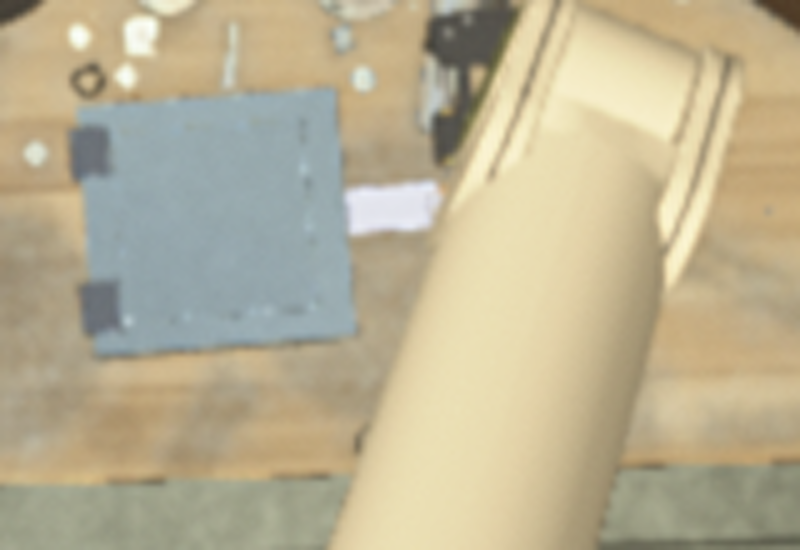

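View pics/s6.png

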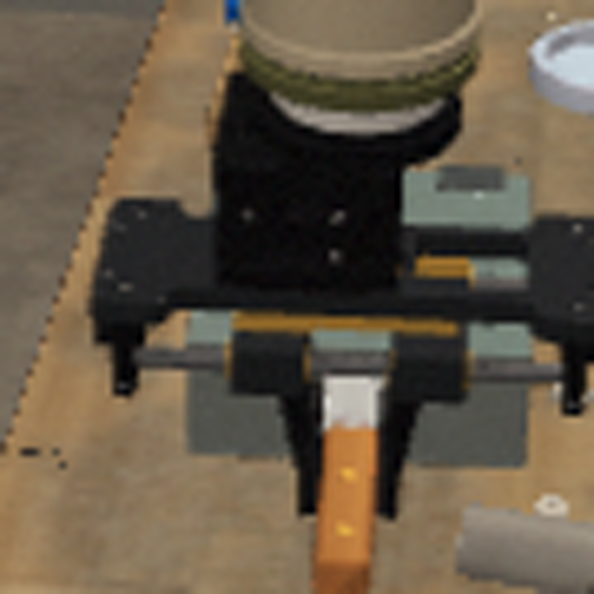

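Request:
{"name": "arm_command", "arguments": {
  "plan": [
    [[0, -0.005, 0], [0, 0, 0]],
    [[0, -0.009, 0], [0, 0, 0]],
    [[0, -0.015, 0.001], [0, 0, 0]],
    [[0, -0.022, 0.002], [0, 0, 0]],
    [[0, -0.029, 0.003], [0, 0, 0]],
    [[0, -0.036, 0.0045], [0, 0, 0]],
    [[0, -0.042, 0.006], [0, 0, 0]],
    [[0, -0.054, 0.011], [0, 0, 0]],
    [[0, -0.066, 0.016], [0, 0, 0]],
    [[0, -0.078, 0.023], [0, 0, 0]],
    [[0, -0.088, 0.032], [0, 0, 0]],
    [[0, -0.098, 0.041], [0, 0, 0]]
  ]
}}

```text
time_s: 8.98
ee_pos: [0.4932, -0.1314, 0.1603]
eef_rot: [0.707, -0.707, -0.02, 0.02]
ft_force: [0.5, -0.4, -2.3]
opening: 0.0214
```

```bash
python3 - <<'E'
from station import monitor, viewer
from h import *
s=monitor.observe();p,R=pose(s);print(np.round(p,4),s["opening"],s["ft_force"])
c2=viewer.camera("side");crop(c2,"s7.png",240,120,130,120,5)
c=viewer.camera("top");crop(c,"t7.png",280,130,160,110,5)
E
```

```text
[ 0.4932 -0.1314  0.1603] 0.02139565565619271 [ 0.54805732 -0.38272089 -2.31090859]
```

View pics/t7.png

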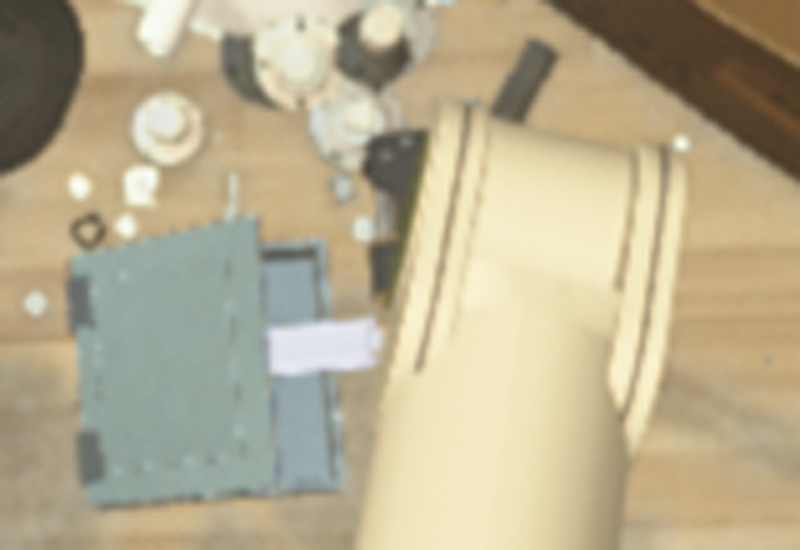

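View pics/s7.png

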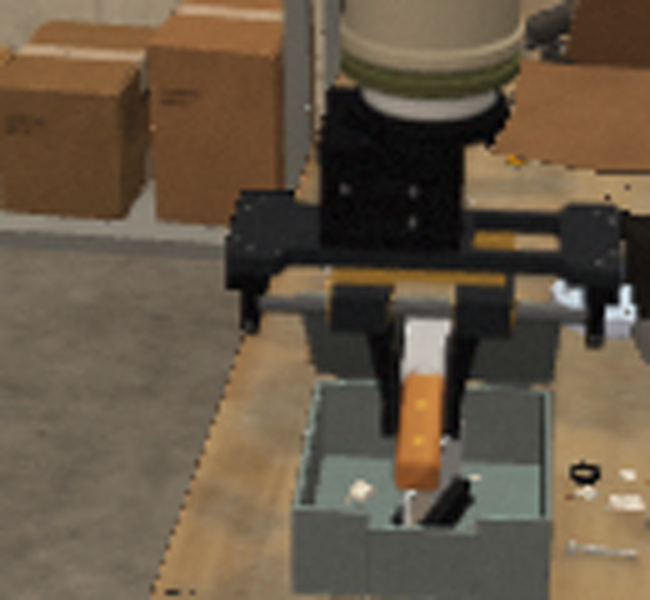

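Request:
{"name": "arm_command", "arguments": {
  "plan": [
    [[0, -0.009, 0.01], [0, 0, 0]],
    [[0, -0.017, 0.021], [0, 0, 0]],
    [[0, -0.023, 0.032], [0, 0, 0]],
    [[0, -0.029, 0.0445], [0, 0, 0]],
    [[0, -0.033, 0.057], [0, 0, 0]],
    [[0, -0.036, 0.07], [0, 0, 0]],
    [[0, -0.0375, 0.0835], [0, 0, 0]],
    [[0, -0.0375, 0.097], [0, 0, 0]],
    [[0, -0.037, 0.11], [0, 0, 0]],
    [[0, -0.0345, 0.1235], [0, 0, 0]],
    [[0, -0.03, 0.1365], [0, 0, 0]],
    [[0, -0.025, 0.149], [0, 0, 0]],
    [[0, -0.019, 0.1605], [0, 0, 0]],
    [[0, -0.019, 0.162], [0, 0, 0]]
  ]
}}

```text
time_s: 10.82
ee_pos: [0.4836, 0.0306, 0.1778]
eef_rot: [-0.707, 0.707, 0.02, -0.021]
ft_force: [0.4, -0.1, -0.9]
opening: 0.0216
```

```bash
python3 - <<'E'
from station import monitor, viewer
from h import *
s=monitor.observe();p,R=pose(s);print(np.round(p,4),s["opening"],s["ft_force"],np.round(R.as_matrix(),3))
c2=viewer.camera("side");crop(c2,"s8.png",240,120,130,120,5)
c=viewer.camera("top");crop(c,"t8.png",250,130,160,110,5)
E
```

```text
[0.4836 0.0306 0.1778] 0.021552597296720776 [ 0.41505573 -0.07808008 -0.94410296] [[ 0.998 -0.001 -0.057]
 [ 0.057 -0.     0.998]
 [-0.001 -1.    -0.   ]]
```

View pics/t8.png

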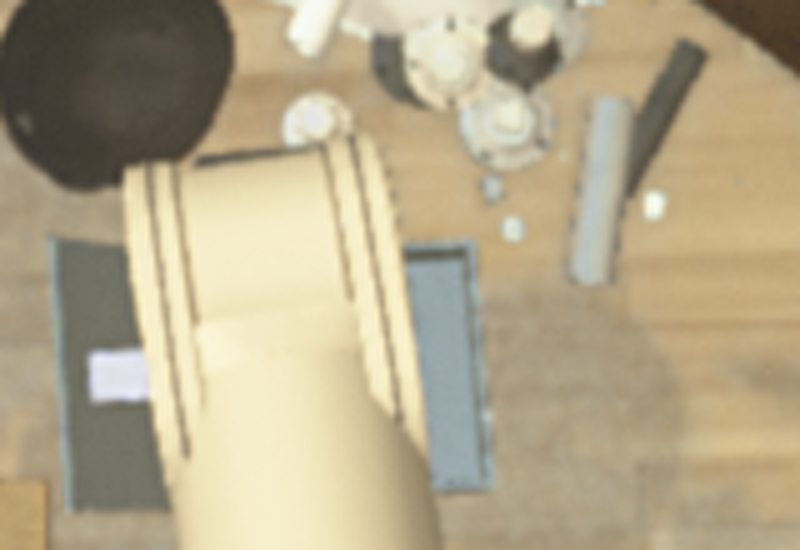

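View pics/s8.png

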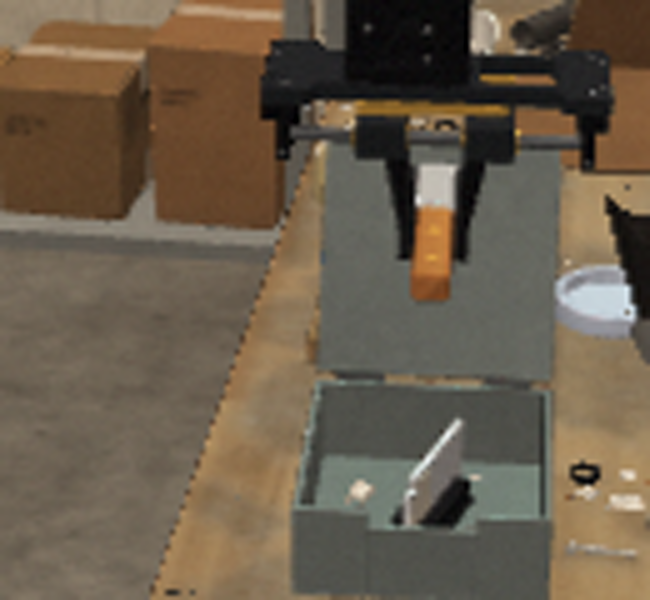

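Request:
{"name": "arm_command", "arguments": {
  "plan": [
    [[0, 0, -0.04], [0, 0, 0]],
    [[0, 0, -0.1], [0, 0, 0]],
    [[-0.01, 0, -0.16], [0, 0, 0]],
    [[-0.025, 0, -0.22], [0, 0.1, 0]],
    [[-0.045, 0.01, -0.275], [0, 0.27, 0]],
    [[-0.064, 0.03, -0.327], [0, 0.44, 0]],
    [[-0.064, 0.07, -0.327], [0, 0.607, 0]],
    [[-0.064, 0.11, -0.327], [0, 0.607, 0]],
    [[-0.064, 0.14, -0.327], [0, 0.607, 0]],
    [[-0.064, 0.152, -0.327], [0, 0.607, 0]],
    [[-0.064, 0.158, -0.327], [0, 0.607, 0]],
    [[-0.064, 0.161, -0.327], [0, 0.607, 0]],
    [[-0.064, 0.161, -0.327], [0, 0.607, 0]]
  ]
}}

```text
time_s: 12.55
ee_pos: [0.4389, -0.3006, 0.0181]
eef_rot: [0.68, -0.68, 0.192, -0.193]
ft_force: [0.1, -0.0, -1.3]
opening: 0.0219
```

```bash
python3 - <<'E'
from station import monitor, viewer
from h import *
s=monitor.observe();p,R=pose(s);print(np.round(p,4),s["opening"],s["ft_force"],np.round(R.as_matrix(),3))
c2=viewer.camera("side");crop(c2,"s9.png",240,150,130,120,5)
c=viewer.camera("top");crop(c,"t9.png",270,140,140,100,5.6)
E
```

```text
[ 0.4389 -0.3006  0.0181] 0.021852329622546376 [ 0.08728443 -0.0132395  -1.32905959] [[ 0.852  0.001  0.523]
 [-0.523 -0.     0.852]
 [ 0.001 -1.     0.   ]]
```

View pics/t9.png

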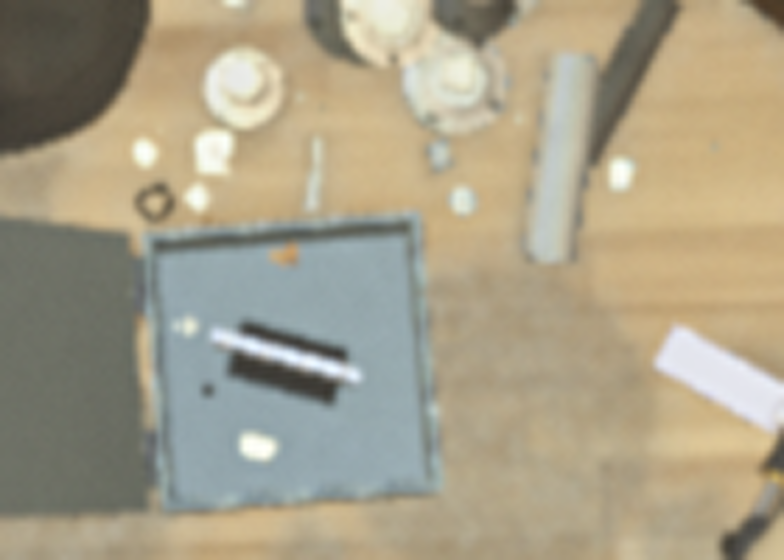

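View pics/s9.png

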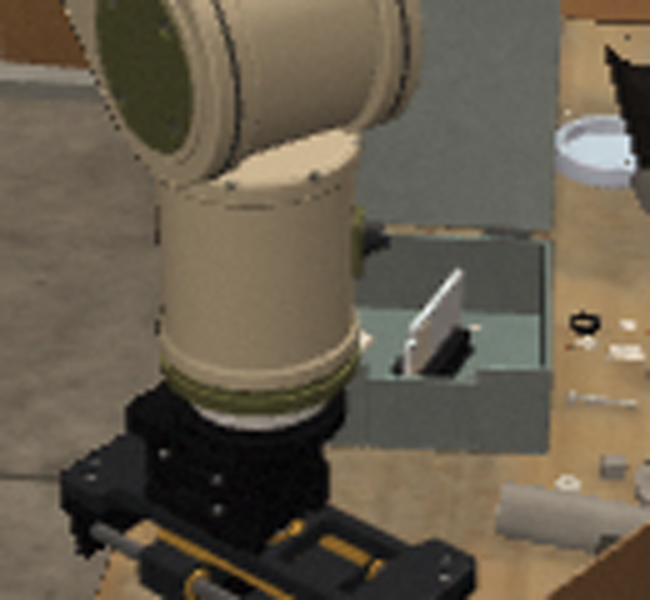

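Request:
{"name": "arm_command", "arguments": {
  "plan": [
    [[0, 0.0025, 0], [0, 0, 0]],
    [[0, 0.0025, 0], [0, 0, 0]]
  ]
}}

```text
time_s: 12.9
ee_pos: [0.4389, -0.3005, 0.0155]
eef_rot: [0.681, -0.68, 0.192, -0.193]
ft_force: [-0.5, 0.9, 4.7]
opening: 0.0214
```

Request:
{"name": "arm_command", "arguments": {
  "plan": [
    [[0, 0, 0], [0, 0, 0]],
    [[0, 0, 0], [0, 0, 0]],
    [[0, 0, 0], [0, 0, 0]],
    [[0, 0, 0], [0, 0, 0]],
    [[0, -0.03, 0], [0, 0, 0]],
    [[0, -0.09, 0], [0, 0, 0]],
    [[0, -0.15, 0], [0, 0, 0]],
    [[0, -0.2, 0], [0, 0, 0]],
    [[0, -0.2, 0], [0, 0, 0]]
  ],
  "claw": 0
}}

```text
time_s: 14.02
ee_pos: [0.4399, -0.3015, 0.2185]
eef_rot: [0.681, -0.68, 0.19, -0.195]
ft_force: [-0.2, 0.0, 0.0]
opening: 0.0436
```

```bash
python3 - <<'E'
from station import monitor, viewer
from h import *
s=monitor.observe();p,R=pose(s);print(np.round(p,4),s["opening"],s["ft_force"],np.round(R.as_matrix(),3))
c2=viewer.camera("side");crop(c2,"s10.png",290,175,70,90,6.6);crop(c2,"s10w.png",230,180,130,130,4.6)
c=viewer.camera("top");crop(c,"t10.png",295,175,60,60,10);crop(c,"t10w.png",270,140,200,110,4)
cv2.imwrite("pics/side_raw.png",c2["image"][:,:,::-1]);cv2.imwrite("pics/top_raw.png",c["image"][:,:,::-1])
E
```

```text
[ 0.4399 -0.3015  0.2185] 0.04356247599137286 [-0.19268028  0.0101664   0.03054114] [[ 0.852  0.006  0.524]
 [-0.524 -0.001  0.852]
 [ 0.006 -1.     0.002]]
```

View pics/t10.png

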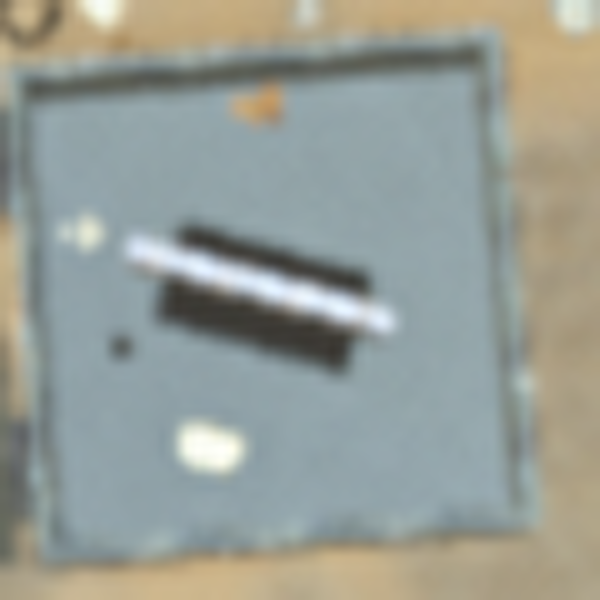

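View pics/s10.png

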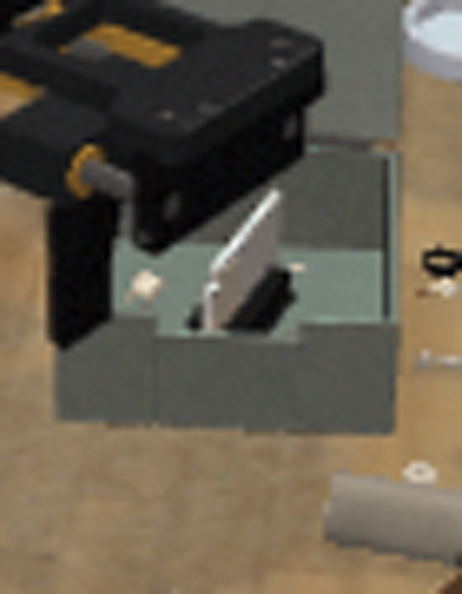

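View pics/s10w.png

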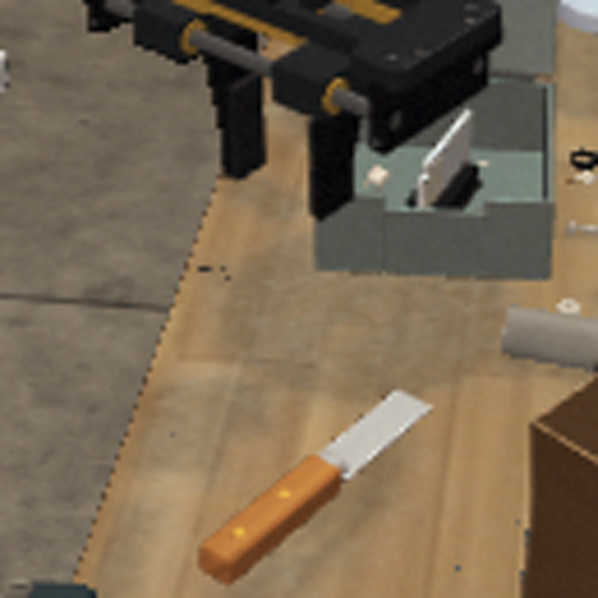

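View pics/t10w.png

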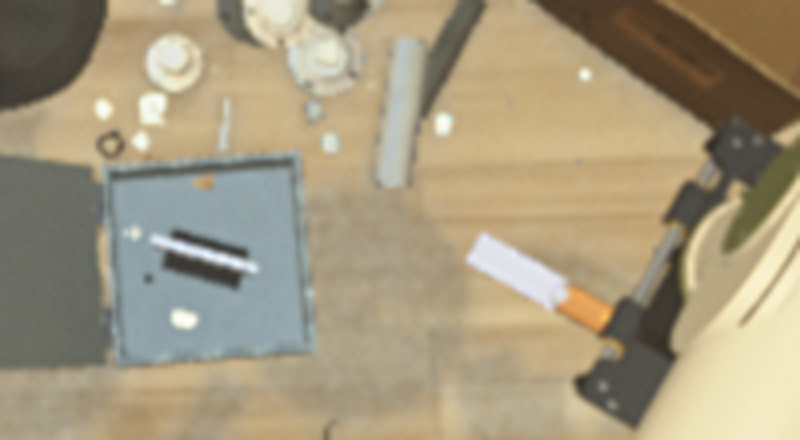

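```bash
python3 - <<'E'
from h import *
im=cv2.imread("pics/side_raw.png")[198:230,312:340]
im=cv2.normalize(im.astype(np.float32),None,0,255,cv2.NORM_MINMAX).astype(np.uint8)
cv2.imwrite("pics/s11.png",cv2.resize(im,None,fx=18,fy=18,interpolation=cv2.INTER_NEAREST))
im=cv2.imread("pics/top_raw.png")[194:214,302:342]
cv2.imwrite("pics/t11.png",cv2.resize(im,None,fx=18,fy=18,interpolation=cv2.INTER_NEAREST))
E
```

```text
(no output)
```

View pics/s11.png

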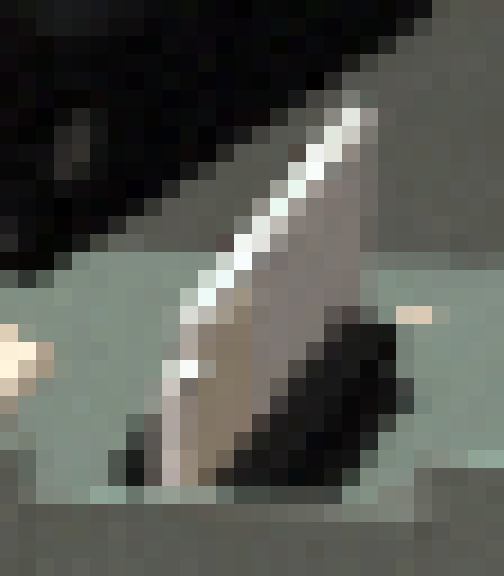

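View pics/t11.png

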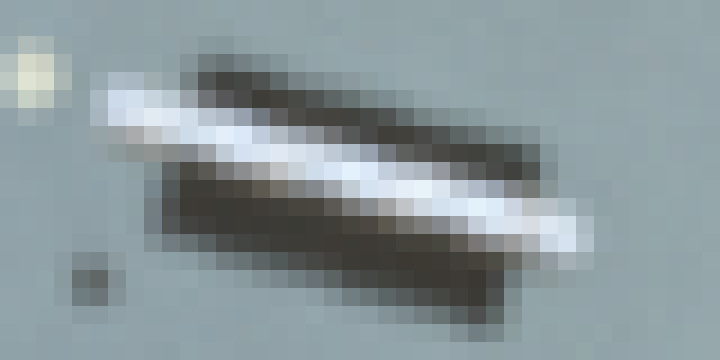

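```bash
python3 - <<'E'
from station import viewer
from h import *
c=viewer.camera("top");c2=viewer.camera("side")
im=cv2.cvtColor(cv2.imread("pics/top_raw.png"),cv2.COLOR_BGR2HSV)
S=np.zeros(im.shape[:2],np.uint8);S[196:212,306:338]=255
m=cv2.inRange(im,(0,0,186),(179,255,255))&S
q=max(cv2.findContours(m,0,cv2.CHAIN_APPROX_NONE)[0],key=len);print(cv2.minAreaRect(q))
pts=np.argwhere(m)[:,::-1]
W=np.array([ray(c,p,.053)[:2] for p in pts]);W=W[np.abs(W[:,1])<1]
vx,vy,x0,y0=cv2.fitLine((W*1000).astype(np.float32),2,0,.01,.01).ravel();print("dir",vx,vy,np.degrees(np.arctan2(vy,vx)),x0,y0)
t=(W*1000-[x0,y0])@[vx,vy];print(len(W),t.min(),t.max())
for tt in (t.min(),t.max()):print(x0+tt*vx,y0+tt*vy)
# holder dark rect at z .021
md=cv2.inRange(im,(0,0,0),(179,255,100))&S
S[:]=0;S[192:216,302:340]=255;md=cv2.inRange(im,(0,0,0),(179,255,110))&S
md[205:,:313]=0 
h=np.vstack(cv2.findContours(md,0,cv2.CHAIN_APPROX_NONE)[0]);H=np.array([ray(c,p[0],.021)[:2]*1000 for p in h],np.float32);print("holder",cv2.minAreaRect(H))
# side view top edge ends: px in 18x crop
for n,u,v,z in (("far top",350,110,.053),("near top before notch",192,305,.053),("near notch",185,370,.045)):
    print(n,ray(c2,(312+u/18-.5,198+v/18-.5),z))
E
```

```text
((320.5783996582031, 202.731201171875), (28.15999984741211, 2.6000001430511475), 16.260204315185547)
dir 0.29960188 0.9540643 72.5663 489.86234 -6.726899
68 -41.70059535335731 40.18232800906133
477.3687583276619 -46.511948862619036
501.90103632770723 31.60962588293222
holder ((488.1948547363281, -8.749916076660156), (58.449100494384766, 29.54595947265625), 72.41957092285156)
far top [0.50120043 0.02843423 0.053     ]
near top before notch [ 0.48118352 -0.03480465  0.053     ]
near notch [ 0.48092194 -0.04163305  0.045     ]
```

Request:
{"name": "arm_command", "arguments": {
  "plan": [
    [[-0.02, 0, 0.05], [0, -0.04, 0]],
    [[-0.04, 0, 0.1], [0, -0.08, 0]],
    [[-0.06, 0, 0.155], [0, -0.13, 0]],
    [[-0.08, 0, 0.21], [0, -0.17, 0]],
    [[-0.1, 0.02, 0.26], [0, -0.21, 0]],
    [[-0.118, 0.05, 0.301], [0, -0.248, 0]],
    [[-0.118, 0.08, 0.301], [0, -0.248, 0]],
    [[-0.118, 0.098, 0.301], [0, -0.248, 0]],
    [[-0.118, 0.098, 0.301], [0, -0.248, 0]],
    [[-0.118, 0.098, 0.301], [0, -0.248, 0]]
  ]
}}

```text
time_s: 15.48
ee_pos: [0.4955, 0.0176, 0.1172]
eef_rot: [-0.699, 0.699, -0.107, 0.107]
ft_force: [1.0, -0.2, -0.4]
opening: 0.0433
```

```bash
python3 - <<'E'
from station import monitor, viewer
from h import *
s=monitor.observe();p,R=pose(s);print(np.round(p,4),s["opening"],s["ft_force"],np.round(R.as_matrix(),3),np.round(s["q"],2))
T=target([.2996,.954,0],(0,0,-1))
print(delta(s,(.497,.0165,.040),T))
c2=viewer.camera("side");crop(c2,"s12.png",270,130,110,110,5.4)
E
```

```text
[0.4955 0.0176 0.1172] 0.04327819456551624 [ 1.03847617 -0.24826727 -0.3776116 ] [[ 0.954 -0.     0.299]
 [-0.299 -0.     0.954]
 [-0.    -1.    -0.   ]] [-0.65  0.16  0.57  1.97 -0.1   1.04 -0.34]
(array([ 0.0018,  0.0772, -0.0006]), array([ 0.0003,  0.0008, -0.0002]))
```

View pics/s12.png

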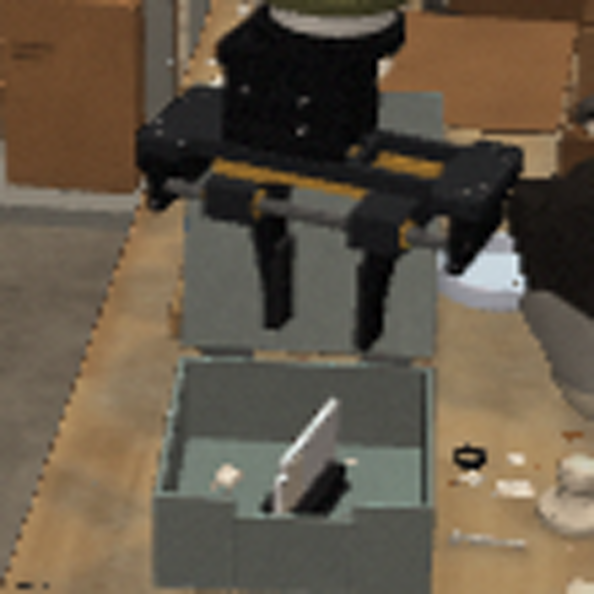

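Request:
{"name": "arm_command", "arguments": {
  "plan": [
    [[0.002, 0.04, 0], [0, 0, 0]],
    [[0.002, 0.06, 0], [0, 0, 0]],
    [[0.002, 0.07, 0], [0, 0, 0]],
    [[0.002, 0.077, 0], [0, 0, 0]],
    [[0.002, 0.077, 0], [0, 0, 0]],
    [[0.002, 0.077, 0], [0, 0, 0]]
  ]
}}

```text
time_s: 16.27
ee_pos: [0.4978, 0.0173, 0.0407]
eef_rot: [0.699, -0.699, 0.106, -0.107]
ft_force: [-0.3, 1.2, 0.5]
opening: 0.0435
```

```bash
python3 - <<'E'
from station import monitor, viewer
from h import *
s=monitor.observe();p,R=pose(s);print(np.round(p,4),s["opening"],s["ft_force"])
c2=viewer.camera("side");crop(c2,"s13.png",285,170,70,70,8.5)
c=viewer.camera("top");crop(c,"t13.png",285,170,70,70,8.5)
E
```

```text
[0.4978 0.0173 0.0407] 0.043542640856693245 [-0.31509746  1.2486307   0.511239  ]
```

View pics/s13.png

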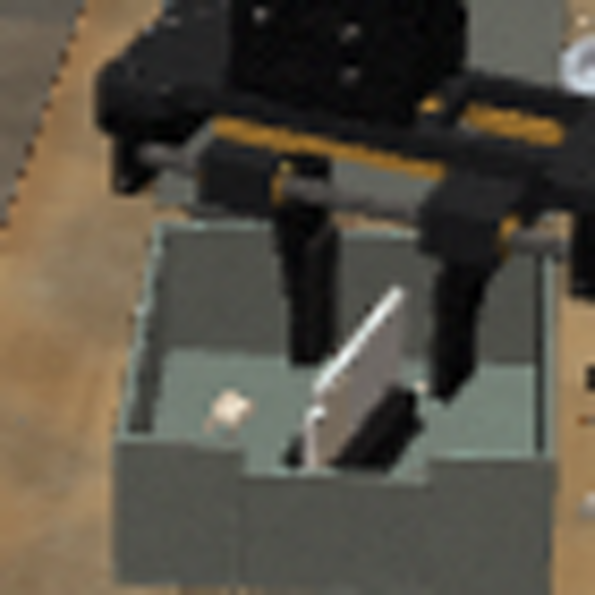

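Request:
{"name": "arm_command", "arguments": {
  "plan": [
    [[0, 0, 0], [0, 0, 0]],
    [[0, 0, 0], [0, 0, 0]],
    [[0, 0, 0], [0, 0, 0]],
    [[0, 0, 0], [0, 0, 0]],
    [[0, 0, 0], [0, 0, 0]],
    [[0, 0, 0], [0, 0, 0]],
    [[0, 0, 0], [0, 0, 0]],
    [[0, 0, 0], [0, 0, 0]]
  ],
  "claw": -1,
  "force": 35
}}

```text
time_s: 17.38
ee_pos: [0.4974, 0.0172, 0.04]
eef_rot: [0.699, -0.699, 0.107, -0.107]
ft_force: [0.3, 0.2, -0.3]
opening: 0.0049
```

```bash
python3 - <<'E'
from station import monitor, viewer
from h import *
s=monitor.observe();p,R=pose(s);print(np.round(p,4),s["opening"],s["ft_force"])
c2=viewer.camera("side");crop(c2,"s14.png",285,170,70,70,8.5)
E
```

```text
[0.4974 0.0172 0.04  ] 0.004873250261752155 [ 0.28821187  0.21102496 -0.34774275]
```

View pics/s14.png

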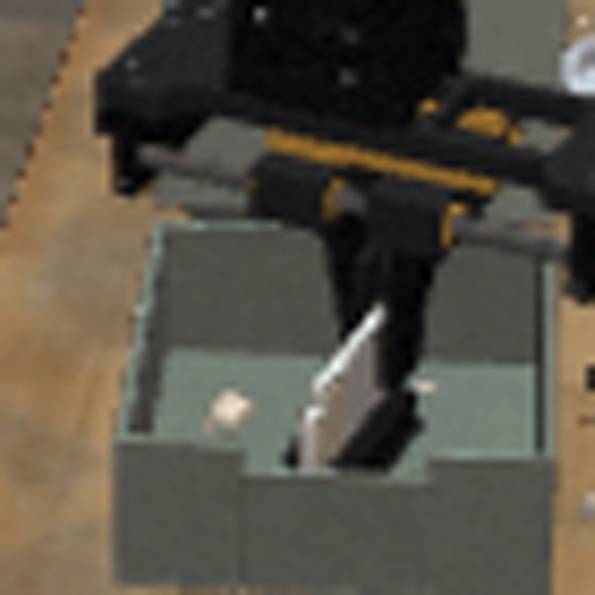

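Request:
{"name": "arm_command", "arguments": {
  "plan": [
    [[0, -0.008, 0], [0, 0, 0]],
    [[0, -0.02, 0], [0, 0, 0]],
    [[0, -0.04, 0], [0, 0, 0]],
    [[0, -0.07, 0], [0, 0, 0]],
    [[0, -0.11, 0], [0, 0, 0]],
    [[0, -0.15, 0], [0, 0, 0]],
    [[0, -0.19, 0], [0, 0, 0]],
    [[0, -0.21, 0], [0, 0, 0]],
    [[0, -0.21, 0], [0, 0, 0]]
  ]
}}

```text
time_s: 18.55
ee_pos: [0.498, 0.0171, 0.2519]
eef_rot: [0.7, -0.698, 0.106, -0.108]
ft_force: [-0.1, -0.1, -1.5]
opening: 0.0053
```

```bash
python3 - <<'E'
from station import monitor, viewer
from h import *
s=monitor.observe();p,R=pose(s);print(np.round(p,4),s["opening"],s["ft_force"],np.round(s["q"],2))
c2=viewer.camera("side");crop(c2,"s15.png",260,90,120,120,5)
T=Ro.from_matrix(R.as_matrix())*Ro.from_rotvec([0,0,-1.05])
print(delta(s,(.57,-.09,.26),T))
E
```

```text
[0.498  0.0171 0.2519] 0.005252519364537705 [-0.06349197 -0.11653637 -1.54811236] [-0.69  0.02  0.58  1.79 -0.01  1.33 -0.41]
(array([ 0.1008, -0.008 , -0.0807]), array([-0.  ,  0.  , -1.05]))
```

View pics/s15.png

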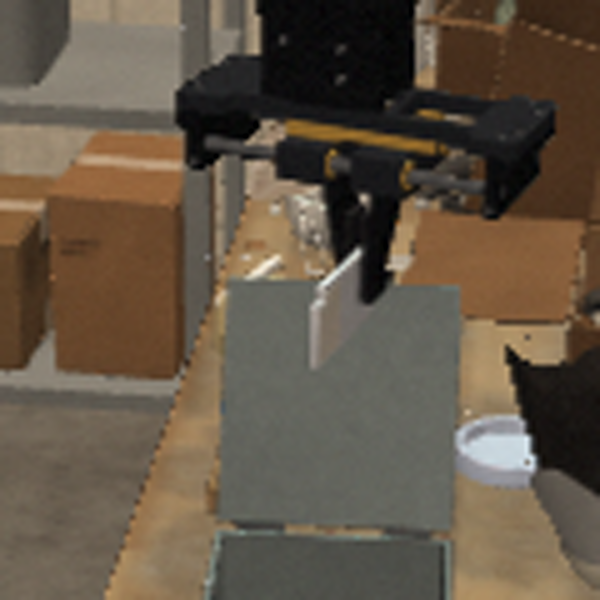

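Request:
{"name": "arm_command", "arguments": {
  "plan": [
    [[0.02, 0, -0.016], [0, 0, -0.1]],
    [[0.04, -0.002, -0.032], [0, 0, -0.25]],
    [[0.06, -0.004, -0.05], [0, 0, -0.4]],
    [[0.08, -0.006, -0.065], [0, 0, -0.55]],
    [[0.1, -0.008, -0.08], [0, 0, -0.7]],
    [[0.1, -0.008, -0.08], [0, 0, -0.8]],
    [[0.1, -0.008, -0.08], [0, 0, -0.9]],
    [[0.1, -0.008, -0.08], [0, 0, -1.0]],
    [[0.1, -0.008, -0.08], [0, 0, -1.05]],
    [[0.1, -0.008, -0.08], [0, 0, -1.05]],
    [[0.1, -0.008, -0.08], [0, 0, -1.05]],
    [[0.1, -0.008, -0.08], [0, 0, -1.05]]
  ]
}}

```text
time_s: 20.1
ee_pos: [0.5683, -0.0898, 0.257]
eef_rot: [-0.551, 0.659, 0.257, 0.442]
ft_force: [-0.5, 0.7, 0.1]
opening: 0.0044
```

```bash
python3 - <<'E'
from station import monitor, viewer
from h import *
s=monitor.observe();p,R=pose(s);print(np.round(p,4),s["opening"],s["ft_force"],np.round(s["q"],2),np.round(R.as_matrix(),3))
print("label normal from vertical",np.degrees(np.arccos(R.as_matrix()[2,0])))
# plate centre in tool: label-free: plate x -26 at TCP; origin +26 along -z; plate z22 relative TCP z 40-31
print("plate centre",p+R.apply([0,.009,-.026]))
c2=viewer.camera("side");cv2.imwrite("pics/s16.png",c2["image"][:,:,::-1]);crop(c2,"s16c.png",270,90,120,120,5)
c=viewer.camera("top");cv2.imwrite("pics/t16.png",c["image"][:,:,::-1])
E
```

```text
[ 0.5683 -0.0898  0.257 ] 0.004352639053439157 [-0.45394377  0.74525839  0.14075852] [ 0.09 -0.28 -0.21  2.42  1.55  0.33 -1.82] [[ 0.476  0.827  0.3  ]
 [-0.149 -0.26   0.954]
 [ 0.866 -0.499 -0.001]]
label normal from vertical 29.947334197527898
plate centre [ 0.5679344  -0.11693657  0.25254991]
```

View pics/s16.png

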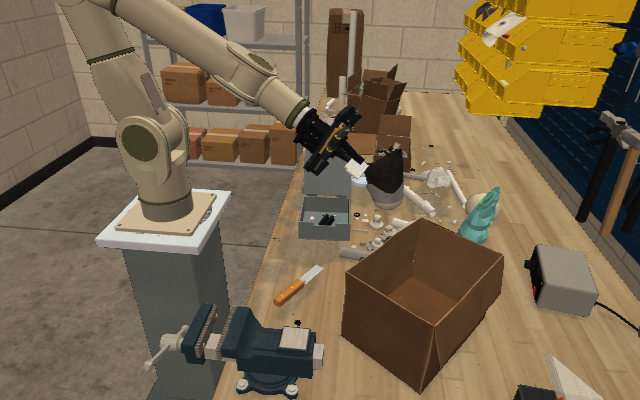

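View pics/t16.png

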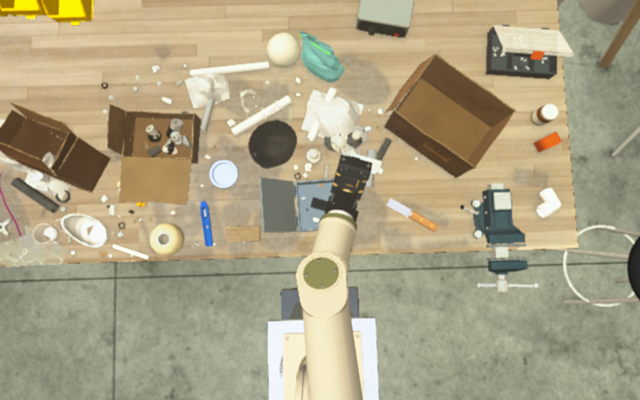

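View pics/s16c.png

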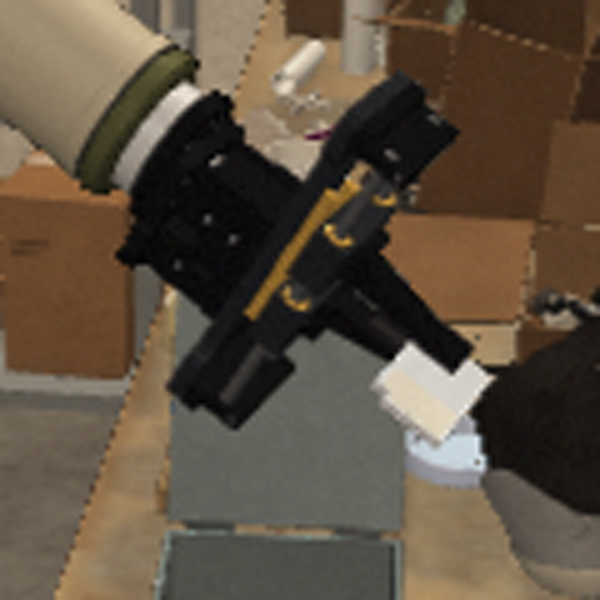

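Request:
{"name": "arm_command", "arguments": {
  "plan": [
    [[0.008, 0.014, 0.005], [0, 0, 0]],
    [[0.016, 0.027, 0.01], [0, 0, 0]],
    [[0.024, 0.041, 0.015], [0, 0, 0]],
    [[0.024, 0.041, 0.015], [0, 0, 0]],
    [[0.024, 0.041, 0.015], [0, 0, 0]],
    [[0.024, 0.041, 0.015], [0, 0, 0]]
  ]
}}

```text
time_s: 20.95
ee_pos: [0.6183, -0.0886, 0.2584]
eef_rot: [-0.551, 0.658, 0.258, 0.443]
ft_force: [0.0, 0.7, -0.7]
opening: 0.0051
```

```bash
python3 - <<'E'
from station import monitor, viewer
from h import *
s=monitor.observe();p,R=pose(s);print(s["time_s"],np.round(p,4),s["opening"],s["ft_force"],np.round(s["q"],3),np.abs(s["joint_velocities"]).max())
print("label normal from vertical",np.degrees(np.arccos(R.as_matrix()[2,0])))
print("plate centre",p+R.apply([0,.009,-.026]))
c2=viewer.camera("side");crop(c2,"s17c.png",270,90,130,170,3.5);crop(c2,"s17d.png",320,140,70,60,9)
c=viewer.camera("top");crop(c,"t17.png",180,120,270,140,2.9)
for nm,l in dict(fr_top=(0,-.013,-.066),fr_bot=(0,.031,-.066),pl_top=(0,-.013,.014),pl_bot=(0,.031,.014)).items():
    print(nm,np.round((proj(c2,p+R.apply(l))-[320,140])*9))
E
```

```text
20.95 [ 0.6183 -0.0886  0.2584] 0.005059262195607622 [ 0.0087734   0.66257025 -0.74369447] [ 0.088 -0.146 -0.204  2.314  1.655  0.344 -1.904] 0.011172464395436243
label normal from vertical 29.843953827562157
plate centre [ 0.61797773 -0.11577241  0.25390149]
fr_top [395. 254.]
fr_bot [527. 356.]
pl_top [484. 138.]
pl_bot [609. 235.]
```

View pics/s17c.png

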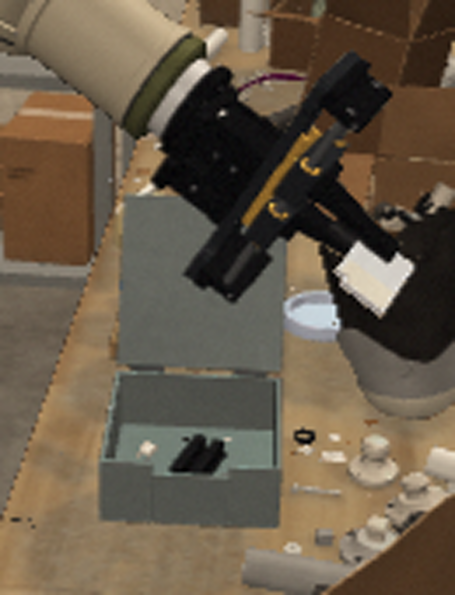

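View pics/s17d.png

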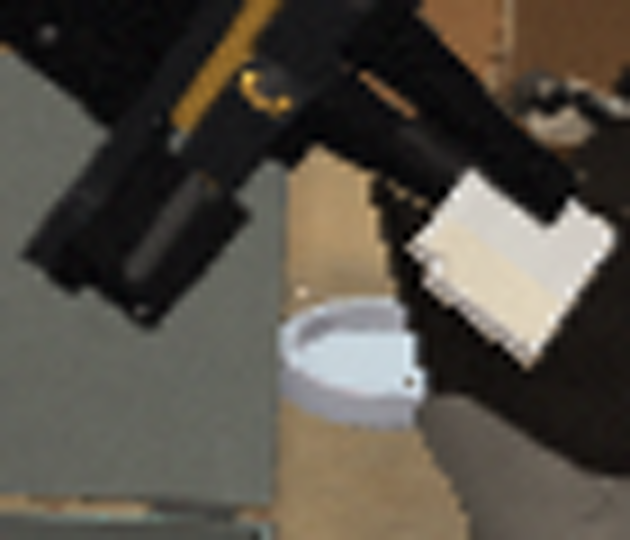

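View pics/t17.png

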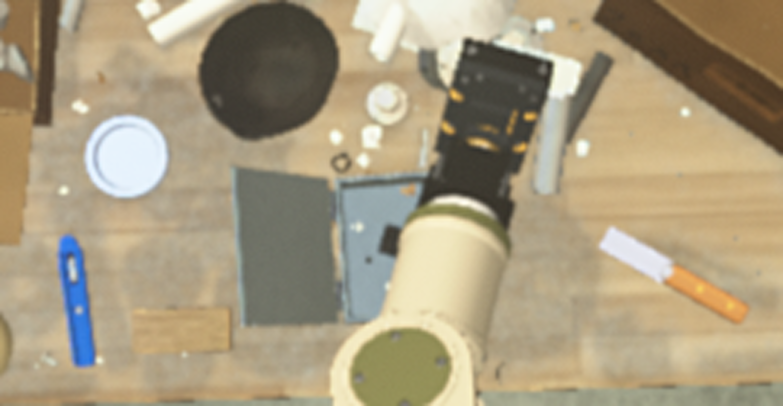

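```bash
python3 - <<'E'
from station import monitor, r
print(r.sign_off()); s=monitor.observe(); print(s["time_s"],s["opening"])
E
```

```text
the job is handed in; nothing more can be done
None
the job is handed in; nothing more can be done
```

The job is done and handed in at about 21 s, well inside the 72 s limit. I pried the cover open with the scraper blade at the recess and swung it to about 2.1 rad, where it stayed. I then laid the scraper flat back near where it started, well clear of the box.

The side view showed the notch and beige label field on the end of the plate nearest the pry side, facing away from the robot. I gripped the opposite, plain end and lifted the plate out.

**Last checks:**
- **Plate:** its centre is about 25.4 cm above the bench and held clear of everything. The fingers read 5 mm apart, matching its thickness. The plate corners in the side view matched their predicted positions.
- **Label:** it faces upward, 30° from vertical, and is not covered by the gripper.
- **Scene:** the box cover was still open in the final pictures. The film cutter, lid and wood block looked undisturbed by eye; I did not measure their positions.

**What disagreed:**
- The two cameras differed by about 3 mm on the plate and up to about 8 mm on a corner of the box cover.
- After the first tilt, joint 4 read 2.42 rad, right at the end of its range. I moved the arm outward 5 cm to bring it to 2.31 rad. I don't know whether that brief reading counts as passing the limit.
- The 2.1 rad cover angle comes from the commanded path and a look at the pictures; I did not measure it separately.

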